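Slide a valve guide ring under the spring holding jaw

ROBOT

A 7-joint arm with a two-finger parallel gripper is mounted at the origin on the work surface. World frame = base frame: x ahead of the robot, y to its left, z up, the work surface at z = 0. Lengths are in mm, angles in rad, forces in N, time in s.
With the tool pointing down it reaches from about 425 to 875 mm from the base axis. Payload 9.9 kg.
Tool frame: the origin (TCP) lies at the very end of the fingers, on their centre line; the grasp point (between the pads) lies 19 mm behind it (bot.grasp_offset is the distance from the TCP to the grasp point, in mm); z points along the fingers, y is the line along which they close (so a half turn about z gives the same grasp; the last joint's range is limited). The gripper opens to 85 mm and grips with 20 to 120 N. Pads are 22 mm wide; open, the fingers measure 114 mm over their backs; the gripper's body (76 mm by 85 mm) begins 54 mm behind the grasp point. The pads swing forward as they close: fully open they stand 13 mm farther back than shut.
Start: joints at [1.162, 0.576, 0.025, 1.437, -0.015, 1.129, -0.057], TCP at [215.41, -639.709, 231.289] pointing down, gripper open.
Joint ranges: [-2.76, 2.76], [-0.34, 2.15], [-1.52, 1.57], [0.19, 2.46], [-1.09, 4.23], [0.17, 1.99], [-2.82, 2.82]. Speed limits (rad/s): [2.22, 2.22, 3.01, 3.01, 3.14, 3.14, 3.14].

INTERFACE

Orientations are given as [roll, pitch, yaw] about the fixed x, y, z axes, in that order (R = Rz(yaw) Ry(pitch) Rx(roll)).
In Python, from cell import bot gives the robot as it stands. The module is installed in compiled form; this text tells all that it offers.
- The arm moves only by the tool arm_command, never from a script. Its argument "series" is one flat list of numbers, 7 for each row, row after row: the shift along the world's x, y, z in units of 30 mm (1.0 is 30 mm), then the turn, a rotation vector about the world's x, y, z in units of 8 degrees (1.0 is 8 degrees), then the opening, from 0 (shut) to 1 (fully open). A call has 1 to 8 rows; each row shifts and turns the commanded pose from where the row before left it; what a row does not reach is not made up. A row lasts 1/10 s, in which the tool goes at most 50 mm and 8.59 degrees, less where a joint would pass 70% of its speed; a pose out of reach is approached as far as the arm can. A call is refused whole if a number of a shift passes 1 or a number of a turn 1, either way. A call with a gripper value outside its range is refused whole. The fingers move at their own pace and stop on an object; "squeeze" is the grip in N (left out, the last holds). Time passes only in rows, so rows that do not move let the fingers close. It gives the time, the measured TCP pose, the force, the opening and the grip force at its end, in the units of the state.
- bot.state(): the state, without advancing time (a new reading comes with each control period).
- bot.camera(name): name is "scene" or "top"; returns a dict with "pixels" (400x640x3 uint8, red, green, blue), "fx", "fy", "cx", "cy" (pixels), "k1" (the pictures are not rectified: a ray, as slopes to the right and down, at radius r is drawn at 1 + k1 r^2 times it, then the intrinsics apply), "cam_to_world" (4x4, takes a point from camera to world coordinates). Camera axes: x right, y up, looking along -z (the intrinsics and any distortion apply to the point x, -y, -z); pixel columns grow to the right and rows downward; lengths in mm; the calibration is good to about 2 mm. A picture is of the moment at which its call begins. There is no depth.
- bot.close_job(): hands the job in; it is judged then, once.
The state is a dict: "time_s": time; "q": joint angles; "joint_velocities": joint speeds; "joint_efforts": joint torques, N m; "tcp_pos": TCP position; "tool_rot": TCP orientation; "contact_force": force on the tool from outside, world axes, zero at the start; "moment": the same for the moment, N m; "finger_gap": finger opening in mm; "grasp_force": force on a finger pad.
Only numpy, scipy, OpenCV 4.12 (cv2) and the standard library are available. Lean on these libraries where they do the work, as an engineer would, in place of code of your own. Each camera call takes 0.05 s, during which the arm holds its last target. There are 200 camera calls.

TASK

Load the white nylon ring into the holding fixture: with one fingertip press the long black bar down and keep it down so that the spring jaw stays up, and meanwhile push the ring along its lane with the other fingertip until it is fully home against the brass stop, under the jaw. Then let go of the bar so that the jaw closes on the ring, and move clear. Only slide the ring, do not pick it up, and leave everything else where it is.

Things in the scene. Friction and masses are not known exactly. Their poses are not given: they have to be found in the camera images.
- fixture: holding fixture screwed to the table. Origin on the table surface under the ring's home place; x runs along the lane from its open end to the stop (roughly away from the robot), y to the left towards the black bar, z up. Steel bed 6 mm thick; lane centre line y = 0, between two brass fences 51 mm apart, 10 mm above the bed, x -140 to +25 mm
- stop (a point): middle of the brass stop's face at the end of the lane, fixture x = +24.5 mm, y = 0, at bed height; the stop rises 24 mm above the bed
- hinge (a point): point on the hinge axis of jaw and bar, above fixture x = 0; the axis runs along the fixture's x at y = 38 mm, height 24 mm, between lane and bar (tube 10 mm thick, x -180 to +18 mm). Below the hand, jaw and bar never rise above 65 mm
- jaw (a joint): angle of the spring jaw, rad: 0 shut, 0.58 fully up. A rocker: black bar on the hinge's +y side, red jaw on its -y side over the lane (x -16 to +16 mm). Pressing the bar raises the jaw; a spring shuts it when let go (about 8 N at mid-width holds 0.5). Shut, it blocks the ring; above 0.33 the ring passes under; resting on the home ring it reads about 0.30
- bar (a point): middle of the top face of the black press bar: 175 mm long along fixture x (-185 to -10 mm), 36 mm wide (y 58 to 94 mm when down). It works alike all along, so a fingertip can slide along it while pressing. At rest it slopes: outer edge 44 mm above the table, this point 35 mm; at joint 0.5 its top is level, 16 mm above the table, 10 mm above the bed
- home (a point): point on the top of the bed where the centre of the ring's underside is when home against the stop (fixture x = 0, y = 0, height 6 mm)
- ring: white nylon valve guide ring, 48 mm outside, 30 mm hole, 22 mm high, about 30 g; origin at the centre of its underside. It lies flat on the bed in the lane, 60 to 100 mm short of home
- copper_sleeve: copper receiver sleeve, upright tube 34 mm across, 45 mm tall, beside the fixture on its -y side; leave it; origin at its underside
- lap_sleeve: brushed aluminium lap sleeve, upright tube 32 mm across, 50 mm tall, beside the fixture on its +y side; leave it; origin at its underside
- reamer: steel reamer lying flat, wooden handle, about 205 mm long, 26 mm high, beyond the stop end of the fixture; leave it; origin at its underside
- valve_body: brass valve body with two side ports, 67 mm tall, standing at the left of the table; leave it; origin at its underside
- jar: jar with a steel cap, 60 mm across, 65 mm tall, standing at the left of the table; leave it; origin at its underside
- valve: steel poppet valve standing on its head, 42 mm across, 80 mm tall, at the right of the table; leave it; origin at its underside
Things that resemble listed ones, but are neither listed nor needed, are in the scene too. Several things have the shape of the ring; the one meant has the colours described above.

How it is judged:
By the outcome, as a careful person would: the job done as asked, in the order asked, and still so for the second after the job is handed in, with the robot touching nothing.
It also fails if it takes over 45 s, if anything falls off the work surface, if the arm or the gripper's body presses on something with over 40 N, if the wrist force passes 120 N, or if a joint passes its speed limit or range.

## Working session

There is one attempt and no reset: what is moved stays moved. The work goes in short steps, Python scripts to look and compute and a tool call to move; the robot and the scene stay as the last step left them, time stands still between calls to the robot, and variables do not carry over. Pictures are saved under pics/ and viewed, at most 10 in all, crops included, and the job is handed in when it is done.

Besides the shell and the picture viewer there is one more tool, called as name(argument=value, ...), one argument or row to a line, values as JSON. arm_command: Moves the arm, as the interface text tells. Its arguments: {"type":"object","properties":{"series":{"type":"array","items":{"type":"number"}},"squeeze":{"type":"number"}},"required":["series"]}

```bash
mkdir -p pics; cat > h.py <<'E'
import numpy as np, cv2
from cell import bot
def ray(c,u,v):
    p=np.array([(u-c["cx"])/c["fx"],(v-c["cy"])/c["fy"]]);s=p.copy()
    for _ in range(30): s=p/(1+c["k1"]*(s@s))
    M=np.array(c["cam_to_world"]);d=M[:3,:3]@np.array([s[0],-s[1],-1.]);return M[:3,3],d
def onz(c,u,v,z):
    o,d=ray(c,u,v);return o+d*(z-o[2])/d[2]
def proj(c,P):
    M=np.array(c["cam_to_world"]);q=M[:3,:3].T@(np.array(P,float)-M[:3,3])
    s=np.array([q[0],-q[1]])/-q[2];s=s*(1+c["k1"]*(s@s));return s[0]*c["fx"]+c["cx"],s[1]*c["fy"]+c["cy"]
def save(c,n): cv2.imwrite("pics/"+n,c["pixels"][:,:,::-1])
E
python3 - <<'E'
from h import *
for n in("top","scene"):
    c=bot.camera(n);save(c,n+"0.png");np.save(n+"0.npy",c,allow_pickle=True)
    print(n,c["fx"],c["k1"],np.round(c["cam_to_world"],2).tolist())
s=bot.state();print(s["time_s"],s["tcp_pos"],s["tool_rot"],s["finger_gap"],s["contact_force"])
E
```

```text
top 386.0468014414259 0.02329721122240052 [[-0.03, 0.99, -0.12, 457.6], [-1.0, -0.03, 0.0, -4.33], [-0.0, 0.12, 0.99, 1212.9], [0.0, 0.0, 0.0, 1.0]]
scene 491.304114358526 -0.012404295630416217 [[0.25, -0.72, 0.65, 1452.02], [0.97, 0.18, -0.17, -241.36], [0.01, 0.68, 0.74, 1053.49], [0.0, 0.0, 0.0, 1.0]]
0.1 [ 215.27184653 -639.30259074  230.50762964] [-3.14004056e+00  8.65063038e-05  3.24825071e-01] 85.42557226542488 [ 0.10936876 -0.17742318 -1.29095676]
```

View pics/top0.png

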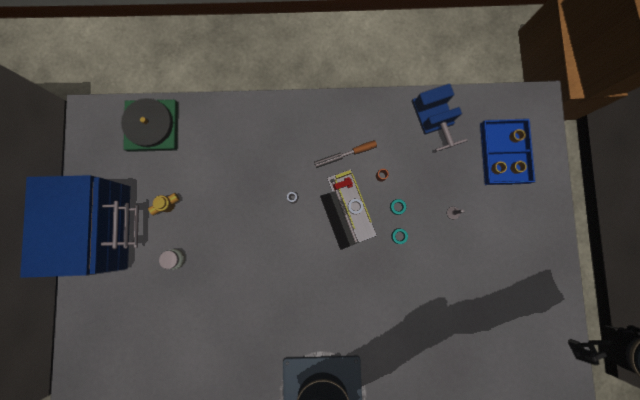

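View pics/scene0.png

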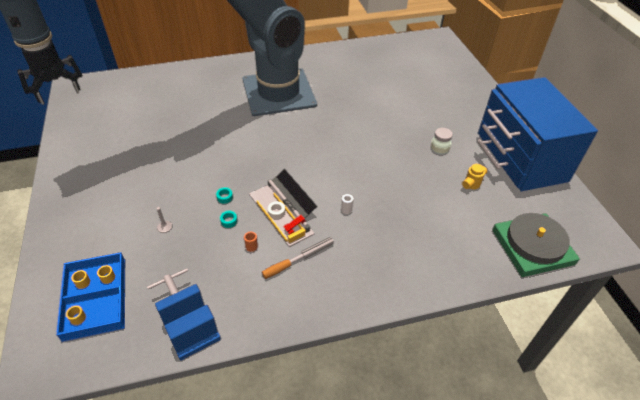

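The top view shows the fixture near (348,207), with the white ring at (355,206), the red jaw at (342,184) and the black bar at (338,220). In the scene view the ring is near (277,210). I'll zoom in on both and segment.

```bash
python3 - <<'E'
from h import *
a=np.load("top0.npy",allow_pickle=True).item();b=np.load("scene0.npy",allow_pickle=True).item()
A=cv2.resize(a["pixels"][160:255,310:390],None,fx=5,fy=5,interpolation=cv2.INTER_CUBIC)
B=cv2.resize(b["pixels"][165:260,245:325],None,fx=5,fy=5,interpolation=cv2.INTER_CUBIC)
cv2.imwrite("pics/z.png",np.hstack([A,B])[:,:,::-1])
hsv=cv2.cvtColor(a["pixels"],cv2.COLOR_RGB2HSV)
roi=np.zeros((400,640),np.uint8);roi[160:255,310:385]=1
for n,lo,hi,z in(("yellow",(20,110,80),(35,255,255),16),("red",(0,150,80),(6,255,255),35),("black",(0,0,0),(180,255,42),35)):
    m=cv2.inRange(hsv,lo,hi)*roi
    cs,_=cv2.findContours(m,cv2.RETR_EXTERNAL,cv2.CHAIN_APPROX_NONE)
    for k in sorted(cs,key=cv2.contourArea)[-2:]:
        r=cv2.minAreaRect(k);print(n,cv2.contourArea(k),r,[np.round(onz(a,*p,z),0).tolist() for p in cv2.boxPoints(r)])
E
```

```text
yellow 3.0 ((358.9137878417969, 192.03448486328125), (17.08397102355957, 0.9284766912460327), 68.19859313964844) [[631.0, -121.0, 16.0], [632.0, -124.0, 16.0], [581.0, -142.0, 16.0], [580.0, -139.0, 16.0]]
yellow 29.5 ((342.95001220703125, 173.84999084472656), (2.8460497856140137, 15.17893123626709), 71.56504821777344) [[662.0, -60.0, 16.0], [676.0, -105.0, 16.0], [668.0, -108.0, 16.0], [654.0, -62.0, 16.0]]
red 84.0 ((342.82659912109375, 182.87281799316406), (8.66726016998291, 16.422176361083984), 81.25383758544922) [[644.0, -54.0, 35.0], [650.0, -105.0, 35.0], [623.0, -108.0, 35.0], [617.0, -58.0, 35.0]]
black 0.0 ((340.0, 205.0), (0.0, 0.0), 0.0) [[565.0, -70.0, 35.0], [565.0, -70.0, 35.0], [565.0, -70.0, 35.0], [565.0, -70.0, 35.0]]
black 536.5 ((334.8495178222656, 220.60496520996094), (57.003753662109375, 10.501862525939941), 69.14553833007812) [[595.0, -9.0, 35.0], [606.0, -40.0, 35.0], [442.0, -96.0, 35.0], [432.0, -66.0, 35.0]]
```

View pics/z.png

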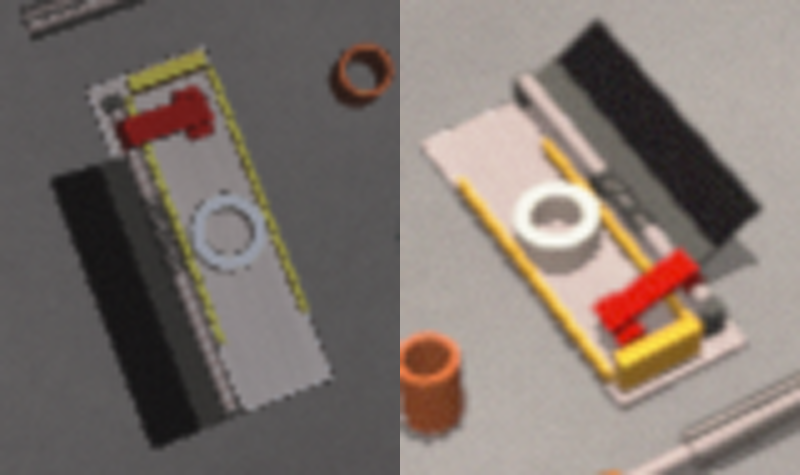

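The zoom gives clear landmarks, read as (u/5 + offset). In the top view the fence ends are at zoom (305,308) and (220,340), the stop edge runs (132,92)–(212,68), the bar's outer corners are (52,182) and (155,447), and the ring is at (229,232). The scene view shows the same points.

```bash
python3 - <<'E'
from h import *
a=np.load("top0.npy",allow_pickle=True).item();b=np.load("scene0.npy",allow_pickle=True).item()
T=[((305,308),(-140,-27,16)),((220,340),(-140,27,16)),((172,80),(24.5,0,30)),((52,182),(-10,91,44)),((155,447),(-185,91,44))]
S=[((460,182),(-140,-27,16)),((547,142),(-140,27,16)),((598,20),(-185,91,44)),((760,208),(-10,91,44)),((558,62),(-185,59.4,26.6)),((712,248),(-10,59.4,26.6))]
def W(c,o,L): return np.array([onz(c,o[0]+(u+.5)/5-.5,o[1]+(v+.5)/5-.5,p[2])[:2] for (u,v),p in L]),np.array([p[:2] for _,p in L],float)
def kab(w,f):
    mw,mf=w.mean(0),f.mean(0);U,_,V=np.linalg.svd((f-mf).T@(w-mw));R=(U@V).T
    return R,mw-R@mf
w1,f1=W(a,(310,160),T);w2,f2=W(b,(445-200-80+0,165),[((u,v),p) for (u,v),p in S])
for n,w,f in(("top",w1,f1),("scene",w2,f2),("both",np.vstack([w1,w2]),np.vstack([f1,f2]))):
    R,t=kab(w,f);print(n,np.round(t,1),np.degrees(np.arctan2(R[1,0],R[0,0])).round(2),np.round(w-(f@R.T+t),1).tolist())
    for c,o,p in((a,(310,160),(229,232)),(b,(165,165),(556,216))):
        q=onz(c,o[0]+(p[0]+.5)/5-.5,o[1]+(p[1]+.5)/5-.5,28)[:2];print(" ring",q.round(1),(R.T@(q-t)).round(1))
E
```

```text
top [635.5 -92.1] 19.19 [[1.8, -0.3], [1.3, 2.0], [-1.8, -1.9], [-2.5, -0.1], [1.1, 0.3]]
 ring [ 561.4 -117.7] [-78.4   0.2]
 ring [ 563.2 -118.3] [-76.9  -1. ]
scene [637.3 -92.5] 18.89 [[1.2, -1.3], [0.1, 1.3], [0.7, -0.6], [-0.3, -1.4], [1.7, 2.3], [-3.4, -0.3]]
 ring [ 561.4 -117.7] [-79.9   0.7]
 ring [ 563.2 -118.3] [-78.5  -0.5]
both [636.5 -92.3] 19.01 [[1.1, -0.5], [0.4, 1.8], [-2.8, -1.6], [-3.7, -0.1], [0.1, -0.1], [1.9, -1.2], [0.9, 1.4], [1.5, -0.3], [0.6, -1.5], [2.5, 2.6], [-2.5, -0.4]]
 ring [ 561.4 -117.7] [-79.2   0.4]
 ring [ 563.2 -118.3] [-77.8  -0.7]
```

Fixture is at about (636.5, -92.3) with yaw 19°, and the ring is at fixture x ≈ -78. I'll straddle the hinge with the gap at about 62 mm, TCP at fixture (-128, 38), which is world (503, -98).

arm_command(
  series=[0.5,1,0,0,0,0,0.73,0.5,1,0,0,0,0,0.73,0.5,1,0,0,0,0,0.73,0.5,1,0,0,0,0,0.73,0.5,1,0,0,0,0,0.73,0.5,1,0,0,0,0,0.73,0.5,1,0,0,0,0,0.73,0.5,1,0,0,0,0,0.73],
)

```text
time_s: 0.9
tcp_pos: [335.7, -398.3, 231.1]
tool_rot: [-3.141, 0.0, 0.325]
contact_force: [0.4, 0.1, -0.0]
finger_gap: 62.0
grasp_force: 0.0
```

arm_command(
  series=[0.55,1,0,0,0,0,0.73,0.55,1,0,0,0,0,0.73,0.55,1,0,0,0,0,0.73,0.55,1,0,0,0,0,0.73,0.55,1,0,0,0,0,0.73,0.55,1,0,0,0,0,0.73,0.55,1,0,0,0,0,0.73,0.55,1,0,0,0,0,0.73],
)

```text
time_s: 1.7
tcp_pos: [467.7, -158.4, 231.2]
tool_rot: [-3.141, 0.0, 0.325]
contact_force: [0.3, 0.2, 0.5]
finger_gap: 62.4
grasp_force: 0.0
```

arm_command(
  series=[0.6,1,0,0,0,0.05,0.73,0.58,1,0,0,0,0,0.73,0,0,-1,0,0,0,0.73,0,0,-1,0,0,0,0.73,0,0,-1,0,0,0,0.73,0,0,-1,0,0,0,0.73,0,0,-0.9,0,0,0,0.73,0,0,0,0,0,0,0.73],
)

```text
time_s: 2.5
tcp_pos: [500.6, -99.3, 81.4]
tool_rot: [-3.139, 0.005, 0.332]
contact_force: [-1.0, -0.6, 0.3]
finger_gap: 62.2
grasp_force: 0.0
```

```bash
cat > look.py <<'E'
import sys
from h import *
a=bot.camera("top");b=bot.camera("scene")
A=cv2.resize(a["pixels"][160:255,310:390],None,fx=4,fy=4,interpolation=cv2.INTER_CUBIC)
B=cv2.resize(b["pixels"][140:260,225:345],None,fx=4,fy=4,interpolation=cv2.INTER_CUBIC)
A=cv2.copyMakeBorder(A,0,B.shape[0]-A.shape[0],0,0,cv2.BORDER_CONSTANT)
cv2.imwrite("pics/%s.png"%sys.argv[1],np.hstack([A,B])[:,:,::-1])
np.save("last.npy",b,allow_pickle=True)
s=bot.state();print(s["time_s"],np.round(s["tcp_pos"],1),np.round(s["tool_rot"],3),s["finger_gap"],np.round(s["contact_force"],1))
c,sn=np.cos(np.radians(19)),np.sin(np.radians(19));d=np.array(s["tcp_pos"][:2])-[636.5,-92.3]
print("fixture xy",c*d[0]+sn*d[1],-sn*d[0]+c*d[1])
E
python3 look.py l1
```

```text
2.6 [502.6 -99.7  84.4] [-3.141e+00  1.000e-03  3.320e-01] 61.9923788924096 [0.1 0.1 1.1]
fixture xy -128.96149520665784 36.60526384650942
```

View pics/l1.png

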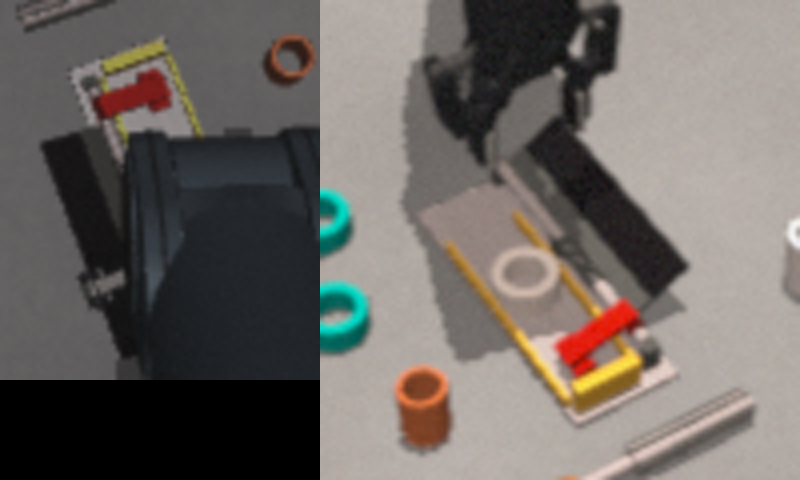

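The fingers straddle the hinge behind the ring, with tips at about crop (487,158) and (575,115). The ring, at (525,272), is untouched. Descending now.

arm_command(
  series=[-0.02,0.05,-0.7,0,0,0,0.73,0,0,-0.7,0,0,0,0.73,0,0,-0.3,0,0,0,0.73,0,0,0,0,0,0,0.73],
)

```text
time_s: 3.0
tcp_pos: [502.3, -98.3, 33.5]
tool_rot: [-3.141, 0.0, 0.332]
contact_force: [-0.3, 0.0, -0.1]
finger_gap: 62.1
grasp_force: 0.0
```

arm_command(
  series=[0,0,-0.2,0,0,0,0.73,0,0,-0.2,0,0,0,0.73,0,0,0,0,0,0,0.73],
)

```text
time_s: 3.3
tcp_pos: [503.1, -98.2, 21.5]
tool_rot: [3.141, -0.002, 0.332]
contact_force: [1.5, -0.4, 3.9]
finger_gap: 62.2
grasp_force: 1.8
```

arm_command(
  series=[0,0,-0.2,0,0,0,0.73,0,0,0,0,0,0,0.73,0,0,0,0,0,0,0.73],
)

```text
time_s: 3.6
tcp_pos: [503.1, -98.2, 15.8]
tool_rot: [3.141, -0.002, 0.332]
contact_force: [1.8, 1.1, 4.3]
finger_gap: 62.5
grasp_force: 2.5
```

arm_command(
  series=[0,0,-0.15,0,0,0,0.73,0,0,0,0,0,0,0.73,0,0,0,0,0,0,0.73],
)

```text
time_s: 3.9
tcp_pos: [503.2, -98.6, 11.5]
tool_rot: [3.141, -0.002, 0.331]
contact_force: [1.5, -1.1, 6.3]
finger_gap: 62.0
grasp_force: 3.3
```

```bash
python3 look.py l2
```

```text
4.0 [503.2 -98.6  11.6] [ 3.141e+00 -2.000e-03  3.310e-01] 62.37130745197158 [ 1.9 -0.3  6.2]
fixture xy -128.0475683776594 37.466307911395866
```

View pics/l2.png

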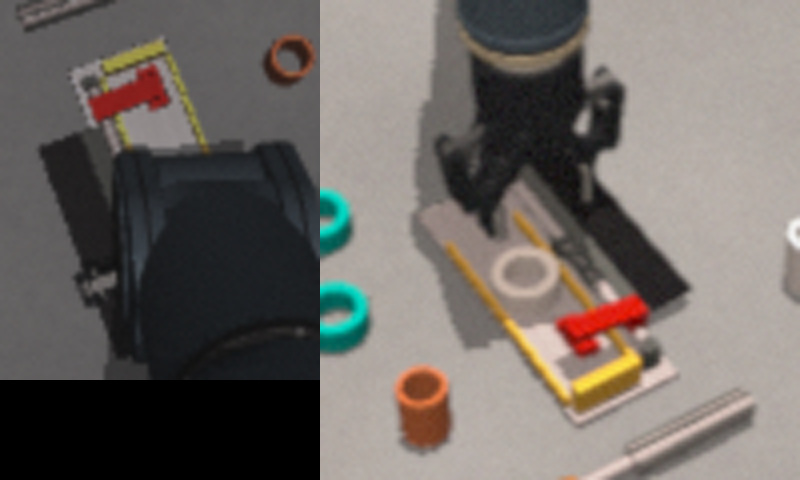

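The jaw is up and the bar nearly level. The lane fingertip, at crop (492,230), sits in the lane behind the ring at (525,272). I'll press slightly further and estimate the angle from the bar's outer corner.

arm_command(
  series=[0,0,-0.11,0,0,0,0.73,0,0,0,0,0,0,0.73,0,0,0,0,0,0,0.73],
)

```text
time_s: 4.3
tcp_pos: [503.5, -99.2, 8.5]
tool_rot: [3.14, -0.002, 0.331]
contact_force: [1.8, -2.4, 10.1]
finger_gap: 62.2
grasp_force: 4.5
```

```bash
cat > ang.py <<'E'
from h import *
R=np.array([[.9455,-.3256],[.3256,.9455]])
b=bot.camera("scene");hsv=cv2.cvtColor(b["pixels"],cv2.COLOR_RGB2HSV)
def W(f): return [*(R@f[:2]+[636.5,-92.3]),f[2]]
for t in(0,.3,.4,.5,.58):
    c,s=np.cos(.5-t),np.sin(.5-t)
    print(t,[np.round(proj(b,W(np.array([-10,38+56*c+8*s,24-8*c+56*s]))),1)])
m=cv2.inRange(b["pixels"],(0,0,0),(60,60,60));m[:,:285]=0;m[:175]=0;m[225:]=0;m[:,330:]=0
k=max(cv2.findContours(m,0,cv2.CHAIN_APPROX_NONE)[0],key=cv2.contourArea)[:,0]
print("rightmost",k[k[:,0]==k[:,0].max()].tolist(),"lowest",k[k[:,1]==k[:,1].max()].tolist())
m=cv2.inRange(hsv,(0,170,90),(4,255,255));m[:,:270]=0;m[:,:][250:]=0;m[:,335:]=0
k=np.vstack(cv2.findContours(m,0,1)[0])[:,0];print("red",k.min(0),k.max(0))
E
python3 ang.py; python3 -c "
from h import *
s=bot.state();print(s['tcp_pos'],s['contact_force'])"
```

```text
0 [array([317.1, 206. ])]
0.3 [array([318.1, 209.4])]
0.4 [array([318. , 210.8])]
0.5 [array([317.9, 212.2])]
0.58 [array([317.6, 213.3])]
rightmost [[315, 213], [315, 212]] lowest [[308, 216], [309, 216], [310, 216], [311, 216]]
red [285 213] [307 226]
[503.45610475 -99.17156663   8.4958237 ] [ 1.46014896 -2.84044795  8.15270275]
```

Force of 8–10 N and the bar corner match jaw ≈ 0.5. Pushing along the lane.

arm_command(
  series=[0.25,0.086,0,0,0,0,0.73,0.25,0.086,0,0,0,0,0.73,0.25,0.086,0,0,0,0,0.73,0.25,0.086,0,0,0,0,0.73,0.19,0.065,0,0,0,0,0.73,0.19,0.065,0,0,0,0,0.73,0.19,0.065,0,0,0,0,0.73,0,0,0,0,0,0,0.73],
)

```text
time_s: 5.15
tcp_pos: [548.4, -82.1, 7.8]
tool_rot: [-3.141, 0.002, 0.332]
contact_force: [-2.9, -0.1, 7.5]
finger_gap: 62.4
grasp_force: 3.9
```

```bash
python3 look.py l3; python3 ang.py|tail -3
```

```text
5.25 [548.4 -82.1   7.9] [-3.141e+00  2.000e-03  3.320e-01] 61.93080194374374 [-2.5  0.6  7. ]
fixture xy -79.9516387800489 38.31721990049814
0.58 [array([317.6, 213.3])]
rightmost [[315, 214], [315, 213]] lowest [[309, 217]]
red [285 214] [307 227]
```

View pics/l3.png

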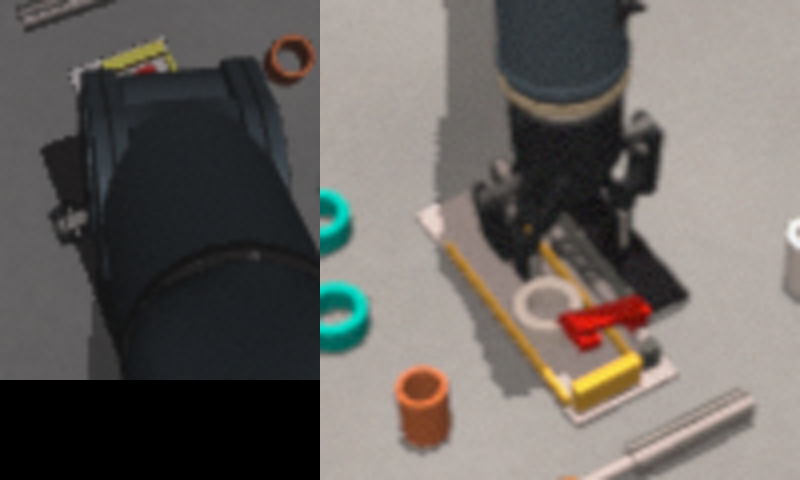

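The ring has moved along the lane to crop (547,303), and the jaw at (605,318) stays up. I'll keep pushing.

arm_command(
  series=[0.19,0.065,0,0,0,0,0.73,0.19,0.065,0,0,0,0,0.73,0.19,0.065,0,0,0,0,0.73,0.19,0.065,0,0,0,0,0.73,0.19,0.065,0,0,0,0,0.73,0.19,0.065,0,0,0,0,0.73,0,0,0,0,0,0,0.73],
)

```text
time_s: 6.0
tcp_pos: [582.7, -70.4, 7.9]
tool_rot: [-3.141, 0.002, 0.332]
contact_force: [-3.4, 1.1, 7.9]
finger_gap: 62.8
grasp_force: 3.9
```

arm_command(
  series=[0.1,0.034,0,0,0,0,0.73,0.1,0.034,0,0,0,0,0.73,0,0,0,0,0,0,0.73],
)

```text
time_s: 6.3
tcp_pos: [588.1, -68.6, 7.8]
tool_rot: [-3.141, 0.003, 0.332]
contact_force: [-3.5, -0.4, 7.6]
finger_gap: 62.6
grasp_force: 4.0
```

arm_command(
  series=[0.06,0.02,0,0,0,0,0.73,0,0,0,0,0,0,0.73],
)

```text
time_s: 6.5
tcp_pos: [589.6, -68.2, 7.8]
tool_rot: [-3.141, 0.003, 0.332]
contact_force: [-4.4, -0.3, 8.0]
finger_gap: 61.9
grasp_force: 4.0
```

arm_command(
  series=[0.05,0.017,0,0,0,0,0.73,0,0,0,0,0,0,0.73],
)

```text
time_s: 6.7
tcp_pos: [590.9, -67.8, 7.8]
tool_rot: [-3.141, 0.004, 0.332]
contact_force: [-5.4, -0.8, 8.6]
finger_gap: 62.3
grasp_force: 4.4
```

arm_command(
  series=[0.05,0.017,0,0,0,0,0.73,0,0,0,0,0,0,0.73],
)

```text
time_s: 6.9
tcp_pos: [591.1, -67.7, 7.6]
tool_rot: [-3.141, 0.006, 0.331]
contact_force: [-8.0, -2.4, 10.5]
finger_gap: 62.1
grasp_force: 6.3
```

arm_command(
  series=[0.05,0.017,0,0,0,0,0.73,0,0,0,0,0,0,0.73],
)

```text
time_s: 7.1
tcp_pos: [591.2, -67.7, 7.5]
tool_rot: [-3.14, 0.008, 0.33]
contact_force: [-12.0, -2.8, 13.5]
finger_gap: 62.2
grasp_force: 8.6
```

```bash
python3 look.py l4
```

```text
7.2 [591.2 -67.7   7.5] [-3.14   0.008  0.33 ] 62.64275499110145 [-12.4  -2.   13.5]
fixture xy -34.78415277063524 37.997966146433384
```

View pics/l4.png

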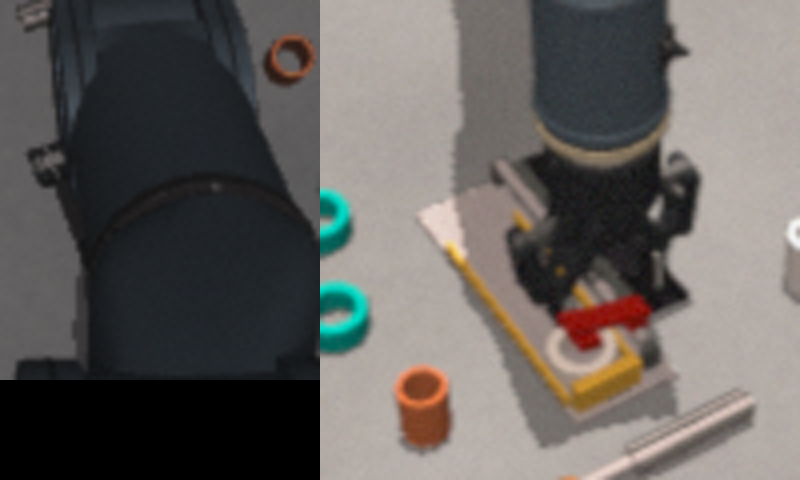

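The ring, at crop (580,345), is against the stop under the raised jaw, and the arm stalled at the predicted x with the force rising. I'll back off about 8 mm, still holding the bar, then lift slowly and clear.

arm_command(
  series=[-0.15,-0.05,0,0,0,0,0.73,-0.15,-0.05,0,0,0,0,0.73,-0.05,-0.02,0,0,0,0,0.73,0,0,0,0,0,0,0.73,0,0,0.2,0,0,0,0.73,0,0,0.2,0,0,0,0.73,0,0,0.2,0,0,0,0.73,0,0,0.3,0,0,0,0.73],
)

```text
time_s: 8.0
tcp_pos: [584.4, -70.1, 34.5]
tool_rot: [-3.141, 0.002, 0.332]
contact_force: [1.1, 0.0, -0.3]
finger_gap: 62.5
grasp_force: 0.0
```

arm_command(
  series=[0,0,0.5,0,0,0,0.73,0,0,1,0,0,0,0.73,0,0,1,0,0,0,0.73,0,0,1,0,0,0,0.73,0,0,1,0,0,0,0.73,-0.5,-1,1,0,0,0,0.73,-0.5,-1,1,0,0,0,0.73,-0.5,-1,0,0,0,0,0.73],
)

```text
time_s: 8.8
tcp_pos: [541.1, -161.3, 233.8]
tool_rot: [3.138, -0.005, 0.332]
contact_force: [1.1, -0.9, 0.1]
finger_gap: 62.2
grasp_force: 0.0
```

arm_command(
  series=[-0.5,-1,0,0,0,0,0.73,-0.5,-1,0,0,0,0,0.73,-0.5,-1,0,0,0,0,0.73,-0.5,-1,0,0,0,0,0.73,-0.5,-1,0,0,0,0,0.73,-0.5,-1,0,0,0,0,0.73,-0.5,-1,0,0,0,0,0.73,0,0,0,0,0,0,0.73],
)

```text
time_s: 9.6
tcp_pos: [431.3, -374.6, 229.6]
tool_rot: [3.14, 0.003, 0.324]
contact_force: [0.3, 0.0, -0.5]
finger_gap: 62.4
grasp_force: 0.0
```

```bash
python3 look.py l5; python3 ang.py
```

```text
9.7 [ 434.4 -370.2  229.6] [-3.141  0.     0.33 ] 62.44351628981947 [ 0.4  0.3 -0. ]
fixture xy -281.60792423706033 -196.98948089078567
0 [array([317.1, 206. ])]
0.3 [array([318.1, 209.4])]
0.4 [array([318. , 210.8])]
0.5 [array([317.9, 212.2])]
0.58 [array([317.6, 213.3])]
rightmost [[315, 210], [315, 209], [315, 208]] lowest [[308, 215], [309, 215]]
red [284 214] [305 230]
```

View pics/l5.png

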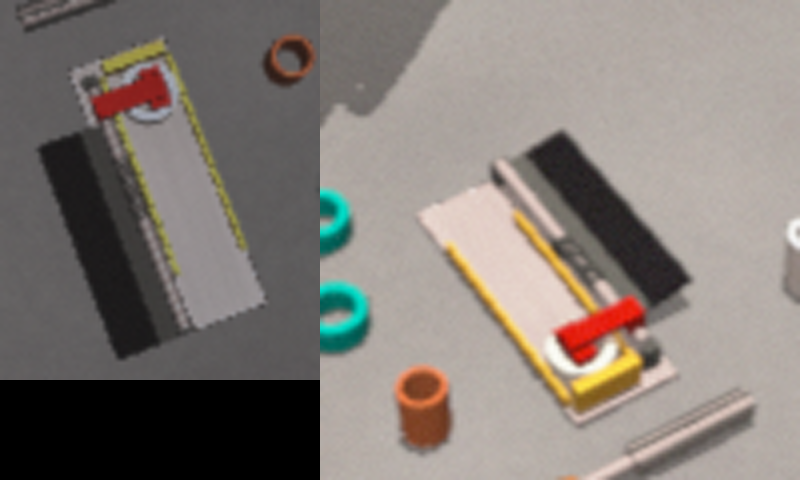

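The ring, at top crop (152,92), is at the stop under the jaw, and the jaw rests on it at about 0.3. One numeric check before handing in.

```bash
python3 - <<'E'
from h import *
a=bot.camera("top");p=a["pixels"].astype(int)
R=np.array([[.9455,-.3256],[.3256,.9455]])
for uv in((152,92),):
    q=onz(a,310+(uv[0]+.5)/4-.5,160+(uv[1]+.5)/4-.5,28)[:2];print((R.T@(q-[636.5,-92.3])).round(1))
# bluish-white ring pixels vs bed
m=((p[...,2]-p[...,0]>8)&(p[...,2]>110)).astype(np.uint8);m[:170]=0;m[200:]=0;m[:,:335]=0;m[:,360:]=0
ys,xs=np.nonzero(m);c,r=cv2.minEnclosingCircle(np.c_[xs,ys].astype(np.float32));print(len(xs),c,r,(R.T@(onz(a,*c,28)[:2]-[636.5,-92.3])).round(1))
E
```

```text
[-2.9 -3.4]
30 (346.7105407714844, 182.7105255126953) 6.810237407684326 [-2.2 -0.7]
```

The ring reads about -2.2 mm, matching the offset of about -3 mm the stop itself shows in this view. Together with the firm contact at the predicted x, that says the ring is home.

```bash
python3 -c "
from cell import bot
print(bot.close_job())"
```

```text
the job is handed in; nothing more can be done
None
```

The white ring is home against the brass stop with the jaw closed on it; the arm is clear, nothing else was touched that I could see, and the job was handed in at about 10 s (no verdict was returned).

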